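# Change colours: red paint tray home, yellow tray out

### The job

First push the red paint tray, which was left out, fully home; then hook a fingertip behind the lip of the yellow tray and draw it out along its rail to its stop. Leave the blue tray shut, pinch and lift nothing, and leave the paint pots (standing in their trays) and the other things on the table as they are.

Things in the scene. Friction and masses are not known exactly. Their poses are not given: they have to be found in the camera images.
- dock: paint station: plywood board 170 x 345 mm, 6 mm thick, fixed on the table, with three aluminium rail channels 105 mm apart (which colour is where varies). Origin: middle of the board's underside; its x axis points to the back (trays slide out along -x of the dock), y to its left, z up. A 30 mm high plywood strip closes the back
- red_lip (a point): red upright lip, 84 mm wide, 9 mm thick, at the front end of the tray with the red-lidded pot. The point: middle of its top edge, 54 mm above the table; x axis points to the back (the tray slides out along -x), y along the lip, z up. Its back surface is 3 mm behind the point (+x), its front surface 6 mm ahead (-x); it reaches down to 12 mm above the table (rules: its back layer is red_tray_c5, its front layer red_tray_c6)
- red_tray (a joint): how far the red tray is drawn out, m: 0 fully home, 0.100 at its outer stop, both firm; friction about 1.5 N, stays where left. Behind the lip is an empty fingertip pocket, 54 mm front to back, 76 mm wide, floor 16 mm above the table; its side walls and rear divider reach 34 mm above the table. The pot well is behind the divider. In front of the lip is free table
- yellow_lip (a point): yellow upright lip, 84 mm wide, 9 mm thick, at the front end of the tray with the yellow-lidded pot. The point: middle of its top edge, 54 mm above the table; x axis points to the back (the tray slides out along -x), y along the lip, z up. Its back surface is 3 mm behind the point (+x), its front surface 6 mm ahead (-x); it reaches down to 12 mm above the table (rules: its back layer is yellow_tray_c5, its front layer yellow_tray_c6)
- yellow_tray (a joint): how far the yellow tray is drawn out, m: 0 fully home, 0.100 at its outer stop, both firm; friction about 1.5 N, stays where left. Behind the lip is an empty fingertip pocket, 54 mm front to back, 76 mm wide, floor 16 mm above the table; its side walls and rear divider reach 34 mm above the table. The pot well is behind the divider. In front of the lip is free table
- blue_lip (a point): blue upright lip, 84 mm wide, 9 mm thick, at the front end of the tray with the blue-lidded pot. The point: middle of its top edge, 54 mm above the table; x axis points to the back (the tray slides out along -x), y along the lip, z up. Its back surface is 3 mm behind the point (+x), its front surface 6 mm ahead (-x); it reaches down to 12 mm above the table
- blue_tray (a joint): how far the blue tray is drawn out, m: 0 fully home, 0.100 at its outer stop, both firm; friction about 1.5 N, stays where left. Behind the lip is an empty fingertip pocket, 54 mm front to back, 76 mm wide, floor 16 mm above the table; its side walls and rear divider reach 34 mm above the table. The pot well is behind the divider. In front of the lip is free table
- red_pot_mid (a point): loose closed paint pot, white with a red lid, 42 mm across, 44 mm high, 0.1 kg, standing in the red tray's well (its top 60 mm above the table); the point is its centre, 22 mm above its foot
- red_well (a point): middle of the floor of the red tray's pot well (82 mm front to back, 76 mm wide), 102 mm behind the red lip; moves with the tray
- yellow_pot_mid (a point): loose closed paint pot, white with a yellow lid, 42 mm across, 44 mm high, 0.1 kg, standing in the yellow tray's well (its top 60 mm above the table); the point is its centre, 22 mm above its foot
- yellow_well (a point): middle of the floor of the yellow tray's pot well (82 mm front to back, 76 mm wide), 102 mm behind the yellow lip; moves with the tray
- blue_pot_mid (a point): loose closed paint pot, white with a blue lid, 42 mm across, 44 mm high, 0.1 kg, standing in the blue tray's well (its top 60 mm above the table); the point is its centre, 22 mm above its foot
- blue_well (a point): middle of the floor of the blue tray's pot well (82 mm front to back, 76 mm wide), 102 mm behind the blue lip; moves with the tray
- brush_mug: blue mug with brushes, 76 mm across, brushes up to 200 mm high; a bystander, origin at the centre of its underside
- rinse_cup: clear rinsing cup, 72 mm across, 85 mm high; a bystander, origin at the centre of its underside
- glue: white glue bottle, orange cap, 52 mm across, 140 mm high; a bystander, origin at the centre of its underside
- tape: roll of tape lying flat, 90 mm across, 24 mm high; a bystander, origin at the centre of its underside
- brush: loose red brush lying on the table, 170 mm long; a bystander, origin at the centre of its underside (its length along x)
- paint_jar: green paint jar with a white cap, 60 mm across, 75 mm high; a bystander, origin at the centre of its underside
Mind the look-alikes: they are no part of the job. Leave any black, grey or orange look-alike of the part that bears red_pot_mid alone.

How it is judged:
By the outcome, as a careful person would: the job done as asked, in the order asked, and still so for the second after the job is handed in, with the robot touching nothing.
It also fails if it takes over 40 s, if anything falls off the work surface, if the arm or the gripper's body presses on something with over 40 N, if the wrist force passes 120 N, or if a joint passes its speed limit or range.

### The arm

A 7-joint arm with a two-finger parallel gripper is mounted at the origin on the work surface. World frame = base frame: x ahead of the robot, y to its left, z up, the work surface at z = 0. Lengths are in m, angles in rad, forces in N, time in s.
With the tool pointing down it reaches from about 0.4 to 0.875 m from the base axis. Payload 4.4 kg.
Tool frame: the origin (TCP) lies at the very end of the fingers, on their centre line; the grasp point (between the pads) lies 19 mm behind it; z points along the fingers, y is the direction in which the jaws open and shut (so a half turn about z gives the same grasp; the last joint's range is limited). The gripper opens to 85 mm and grips with 20 to 120 N. Pads are 22 mm wide; open, the fingers measure 114 mm over their backs; the gripper's body (76 mm by 85 mm) begins 54 mm behind the grasp point. The pads swing forward as they close: fully open they stand 13 mm farther back than shut.
Start: joints at [1.262, 0.628, 0.038, 1.517, -0.027, 0.996, -0.02], TCP at [0.156, -0.631, 0.231] pointing down, gripper open.
Joint ranges: [-3.06, 3.06], [-0.37, 2.12], [-1.25, 1.32], [0.18, 2.47], [-1.1, 4.24], [0.23, 1.98], [-2.94, 2.94]. Speed limits (rad/s): [2.57, 2.57, 3.14, 3.14, 3.14, 3.14, 3.14].

### API

Orientations are given as a rotation vector (axis times angle).
In Python, from plant import bot gives the robot as it stands. The module is installed in compiled form; this text tells all that it offers.
- The arm moves only by the tool jog_arm, never from a script. Its argument "targets" is a list of rows, each an object with "rot": the turn, a rotation vector about the tool's x, y, z in units of 8 degrees (1.0 is 8 degrees), a list of three; "linear": the shift along the tool's x, y, z in units of 40 mm (1.0 is 40 mm), a list of three; "fingers": the opening, from 0 (shut) to 1 (fully open). A call has 1 to 12 rows; each row shifts and turns the commanded pose from where the row before left it, along the tool's axes as they then stand; what a row does not reach is not made up. A row lasts 1/10 s, in which the tool goes at most 50 mm and 8.59 degrees, less where a joint would pass 70% of its speed; a pose out of reach is approached as far as the arm can. A call is refused whole if a number of a shift passes 1 or a number of a turn 1, either way. A call with a gripper value outside its range is refused whole. The fingers move at their own pace and stop on an object; "grip_force" is the grip in N (left out, the last holds). Time passes only in rows, so rows that do not move let the fingers close. It gives the time, the measured TCP pose, the force and the opening at its end, in the units of the state.
- bot.get_state(): the state, without advancing time (a new reading comes with each control period).
- bot.capture(name): name is "scene" or "top" or "wrist"; returns the picture (384x512x3 uint8, red, green, blue); there is no depth.
- bot.camera_params(name): a dict with "fovy" (degrees; the focal length in pixels is half the picture's height over the tangent of half this angle, whatever the lens; pixels are square), "cx", "cy" (the principal point, pixels), "extrinsics" (4x4, takes a point from world to camera coordinates); the wrist camera has in their place "tool_from_camera" (4x4, takes a point from camera to tool coordinates, whose origin is the TCP and whose axes are the flange's). Camera axes: x right, y up, looking along -z (the intrinsics and any distortion apply to the point x, -y, -z); pixel columns grow to the right and rows downward; lengths in m; the calibration is good to about 2 mm. A picture is of the moment at which its call begins: read the wrist's pose just before it. camera_params takes no time and is no camera call.
- bot.finish_job(): hands the job in, once; it reports no verdict.
Trained networks look in the newest picture that a camera, given by its name, has taken for a name from the list of things; names that differ only in an ending like _2 or _b are one class to them, and where a whole thing is asked for, a point or a joint stands for the part that bears it (a point fixed in the world has none). Each returns a list of dicts, best first, with "confidence" (0 to 1); they miss things now and then, are a little off and sometimes report something else, mostly with a low value. They report only what shows in the picture. A call takes as long as a camera call. They do not tell look-alikes from the thing itself.
- bot.masks_of(label, camera): "pixels" (384x512 bool, what is visible of it) and "bbox" ([left, top, right, bottom] in pixels, round what is visible of it).
The state is a dict: "t": time; "joints": joint angles; "qd": joint speeds; "effort": joint torques, N m; "tcp_pos": TCP position; "tcp_rot": TCP orientation; "ft_force": force on the tool from outside, world axes, zero at the start; "wrist_torque": the same for the moment, N m; "width": finger opening in m.
Only numpy, scipy, OpenCV 4.12 (cv2) and the standard library are available. Lean on these libraries where they do the work, as an engineer would, in place of code of your own. Each camera call takes 0.05 s, during which the arm holds its last target. There are 200 camera calls.

## Working session

There is one attempt and no reset: what is moved stays moved. The work goes in short steps, Python scripts to look and compute and a tool call to move; the robot and the scene stay as the last step left them, time stands still between calls to the robot, and variables do not carry over. Pictures are saved under pics/ and viewed, about 8 in all and at most 12, crops included, and the job is handed in when it is done.

Besides the shell and the picture viewer there is one more tool, called after "Call:" as name([rows], argument=value, ...), one row to a line, values as JSON. jog_arm: Moves the arm, as the interface text tells. Its arguments: {"type":"object","properties":{"targets":{"type":"array"},"grip_force":{"type":"number"}},"required":["targets"]}

```bash
mkdir -p pics; python3 - <<'E'
from plant import bot
import cv2, numpy as np
for n in ["scene","top"]:
    im=bot.capture(n); cv2.imwrite(f"pics/{n}0.png",im[:,:,::-1])
    p=bot.camera_params(n); print(n,{k:(np.round(v,4).tolist() if k=="extrinsics" else v) for k,v in p.items()})
    for l in ["red_lip","yellow_lip","blue_lip","dock","red_pot_mid","yellow_pot_mid"]:
        for m in bot.masks_of(l,n)[:3]: print(n,l,round(m["confidence"],2),m["bbox"],m["pixels"].sum())
s=bot.get_state(); print(s)
a=cv2.imread("pics/top0.png");cv2.imwrite("pics/top0b.png",cv2.resize(a,(800,600)))
E
```

```text
scene {'fovy': 43.10432158390674, 'cx': 258.4580786283563, 'cy': 192.55427811724087, 'extrinsics': [[-0.6305, 0.7761, -0.0115, 0.3693], [-0.5859, -0.4661, 0.6629, 0.2605], [0.5092, 0.4247, 0.7486, -1.7183], [0.0, 0.0, 0.0, 1.0]]}
scene red_lip 0.73 [255.0, 204.1, 319.2, 256.2] 1402
scene red_lip 0.32 [172.4, 100.6, 205.5, 129.6] 257
scene red_lip 0.28 [229.2, 211.3, 242.6, 231.5] 257
scene yellow_lip 0.96 [261.8, 236.3, 324.3, 298.3] 1584
scene yellow_lip 0.33 [271.7, 226.4, 286.9, 244.0] 229
scene blue_lip 0.91 [214.3, 192.1, 274.7, 246.1] 1370
scene dock 0.91 [204.4, 221.9, 331.6, 309.1] 1243
scene dock 0.67 [365.4, 223.3, 406.6, 296.3] 1330
scene red_pot_mid 0.72 [262.5, 167.2, 278.4, 184.7] 227
scene red_pot_mid 0.55 [282.3, 174.9, 296.3, 197.2] 225
scene red_pot_mid 0.53 [274.1, 224.8, 286.8, 245.5] 244
scene yellow_pot_mid 0.77 [275.6, 258.5, 296.5, 282.4] 310
scene yellow_pot_mid 0.69 [272.1, 225.2, 286.5, 245.8] 253
top {'fovy': 45.633299836990744, 'cx': 254.2814968659319, 'cy': 197.05336124921337, 'extrinsics': [[-0.0097, -0.9999, -0.0077, -0.0469], [0.9987, -0.0101, 0.049, 
[... 590 characters left out ...]
54
{'t': 0.7, 'joints': array([ 1.26219191,  0.62837896,  0.03852337,  1.51742066, -0.02695759,
        0.99630282, -0.02000897]), 'qd': array([ 8.99304233e-04,  2.16863178e-04,  4.30173976e-04, -1.23868309e-03,
       -1.18458453e-03,  6.14331705e-05, -2.95059675e-05]), 'effort': array([-3.70079197e-04, -5.63101137e+01,  1.22563407e+00, -1.93744862e+01,
        1.10192463e-02,  1.54545814e-03, -1.32877432e-05]), 'tcp_pos': array([ 0.15627821, -0.63093761,  0.23132088]), 'tcp_rot': array([ 3.11846500e+00,  3.80411570e-01, -1.71744417e-05]), 'ft_force': array([-0.56984496, -0.54631097,  0.44495878]), 'wrist_torque': array([ 0.0042399 ,  0.02684821, -0.03101613]), 'width': 0.08538329173040494}
```

View pics/top0b.png

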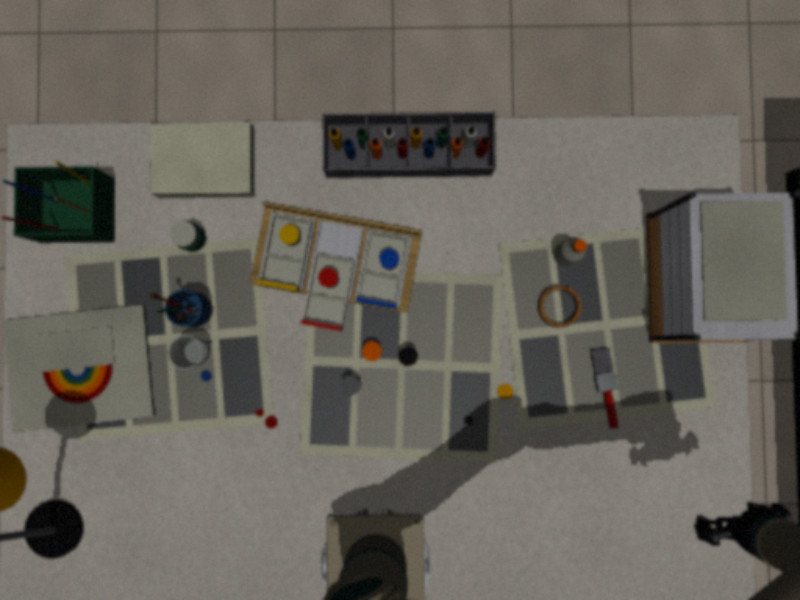

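View pics/scene0.png

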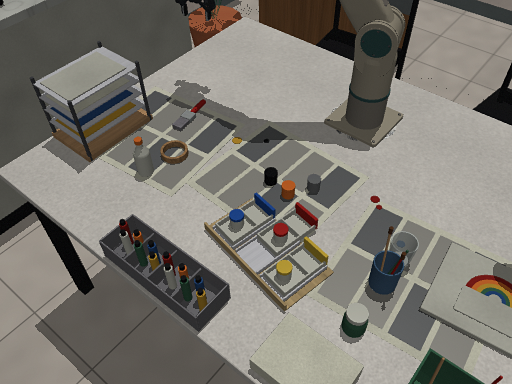

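The top view (800x600 pixels) shows three lips in the dock: yellow at (277,285), red drawn out at (322,325), and blue at (377,302). Possible mix-ups:
- Orange pot at (372,350), black at (408,355) and grey at (350,380) are loose pots.
- The rack holds small bottles with red caps, and there are red dots at (270,420).
- The paper rack has blue and yellow sheets.

I choose the lips in the dock. Next I'll measure them and check them in one crop.

```bash
cat > h.py <<'E'
from plant import bot
import cv2, numpy as np
from scipy.spatial.transform import Rotation as R
def cam(n,s=None):
    p=bot.camera_params(n); f=192/np.tan(np.radians(p["fovy"]/2))
    if n=="wrist":
        T=np.eye(4);T[:3,:3]=R.from_rotvec(s["tcp_rot"]).as_matrix();T[:3,3]=s["tcp_pos"]
        W=T@p["tool_from_camera"]
    else: W=np.linalg.inv(p["extrinsics"])
    return f,p["cx"],p["cy"],W
def unproj(c,uv,z):
    f,cx,cy,W=c; d=W[:3,:3]@np.array([(uv[0]-cx)/f,-(uv[1]-cy)/f,-1]); o=W[:3,3]
    return o+d*(z-o[2])/d[2]
def proj(c,P):
    f,cx,cy,W=c; q=np.linalg.inv(W)@np.append(P,1); return np.array([cx+f*q[0]/-q[2],cy-f*q[1]/-q[2]])
HUE={"red":(172,8),"yellow":(20,35),"blue":(100,125)}
def colmask(im,c):
    h,s,v=cv2.split(cv2.cvtColor(im,cv2.COLOR_RGB2HSV)); a,b=HUE[c]
    m=((h>=a)&(h<=b)) if a<b else ((h>=a)|(h<=b))
    return (m&(s>120)&(v>60)).astype(np.uint8)
def blobs(im,c,roi,mn=30):
    l,t,r,b=roi; m=np.zeros(im.shape[:2],np.uint8); m[t:b,l:r]=colmask(im,c)[t:b,l:r]
    n,lab,st,_=cv2.connectedComponentsWithStats(m)
    out=[]
    for i in range(1,n):
        if st[i,4]>=mn:
            ys,xs=np.nonzero(lab==i); out.append((st[i,4],np.c_[xs,ys].astype(float)))
    return sorted(out,key=lambda o:-o[0])
E
python3 - <<'E'
from h import *
im=bot.capture("top"); c=cam("top"); print("campos",c[3][:3,3])
for col in HUE:
    for n,p in blobs(im,col,(155,125,275,215),20)[:3]:
        w=np.array([unproj(c,q,0.054)[:2] for q in p]); m=w.mean(0)
        e=np.linalg.svd(w-m)[2][0]; l=(w-m)@e
        print(col,n,p.mean(0).round(1),m.round(4),"ang",np.degrees(np.arctan2(e[1],e[0])).round(1),"len",np.ptp(l).round(3))
for n,o in {"orange":(238,224),"black":(261,227),"grey":(224,243)}.items(): print(n,unproj(c,o,0.04)[:2].round(3))
cv2.imwrite("pics/c1.png",cv2.resize(im[120:260,150:290,::-1],(600,600),interpolation=cv2.INTER_CUBIC))
E
```

```text
campos [ 0.46460434 -0.06325637  1.53224308]
red 130 [209.6 177.1] [0.6036 0.092 ] ang -164.7 len 0.041
red 77 [205.4 207.6] [0.5045 0.1061] ang -101.6 len 0.08
yellow 137 [185.  149.6] [0.6946 0.172 ] ang -148.8 len 0.042
yellow 110 [176.3 182. ] [0.5888 0.2006] ang 78.5 len 0.094
yellow 25 [178.  132.7] [0.7504 0.1947] ang 78.0 len 0.052
blue 118 [248.7 165.2] [ 0.6412 -0.0352] ang -170.6 len 0.04
blue 67 [240.4 193.3] [ 0.55   -0.0077] ang 78.6 len 0.077
orange [0.45  0.002]
black [ 0.44  -0.073]
grey [0.389 0.048]
```

View pics/c1.png

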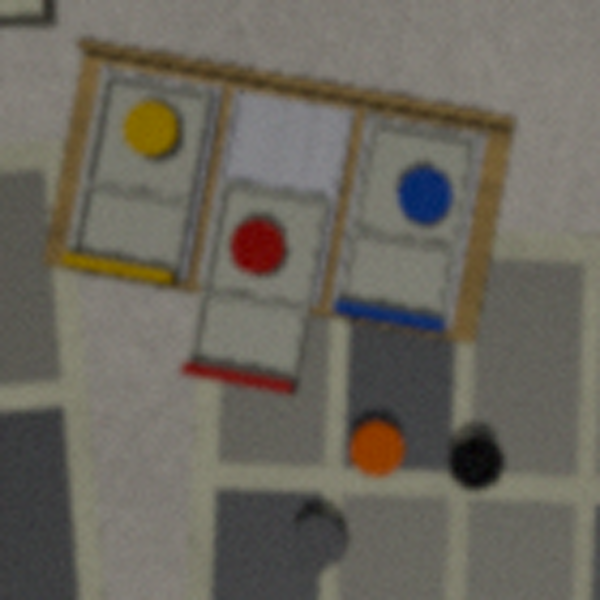

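The crop confirms it: red lip at (240,377) drawn out, yellow lip at (117,268) on the left, blue lip at (390,313). The loose orange and black pots are in front of the blue lane and the grey one is out in front, between the red and blue lanes. The dock's x axis is at about -11.5°. I'll turn the tool to match (tool x = back, tool y = right), shut the fingers and move over.

Call:
jog_arm([
  {"rot": [0, 0, 0.8], "linear": [0, 0, 0], "fingers": 0},
  {"rot": [0, 0, 0.8], "linear": [0, 0, 0], "fingers": 0},
  {"rot": [0, 0, 0.8], "linear": [0, 0, 0], "fingers": 0},
  {"rot": [0, 0, 0.78], "linear": [0, 0, 0], "fingers": 0},
  {"rot": [0, 0, 0], "linear": [0.9, 0, 0], "fingers": 0},
  {"rot": [0, 0, 0], "linear": [0.9, 0, 0], "fingers": 0},
  {"rot": [0, 0, 0], "linear": [0.9, 0, 0], "fingers": 0},
  {"rot": [0, 0, 0], "linear": [0.8, -0.5, 0], "fingers": 0},
  {"rot": [0, 0, 0], "linear": [0, -1, 0], "fingers": 0},
  {"rot": [0, 0, 0], "linear": [0, -1, 0], "fingers": 0},
  {"rot": [0, 0, 0], "linear": [0, -1, 0], "fingers": 0},
  {"rot": [0, 0, 0], "linear": [0, -1, 0], "fingers": 0},
])

```text
t: 1.95
tcp_pos: [0.3298, -0.481, 0.2313]
tcp_rot: [3.126, -0.315, 0.001]
ft_force: [1.3, 0.4, 1.0]
width: 0.0001
```

Call:
jog_arm([
  {"rot": [0, 0, 0], "linear": [0, -1, 0], "fingers": 0},
  {"rot": [0, 0, 0], "linear": [0, -1, 0], "fingers": 0},
  {"rot": [0, 0, 0], "linear": [0, -1, 0], "fingers": 0},
  {"rot": [0, 0, 0], "linear": [0, -1, 0], "fingers": 0},
  {"rot": [0, 0, 0], "linear": [0, -1, 0], "fingers": 0},
  {"rot": [0, 0, 0], "linear": [0, -1, 0], "fingers": 0},
  {"rot": [0, 0, 0], "linear": [0, -1, 0], "fingers": 0},
  {"rot": [0, 0, 0], "linear": [0, -1, 0], "fingers": 0},
  {"rot": [0, 0, 0], "linear": [0, -1, 0], "fingers": 0},
  {"rot": [0, 0, 0], "linear": [0, -1, 0], "fingers": 0},
  {"rot": [0, 0, 0], "linear": [0, -1, 0], "fingers": 0},
  {"rot": [0, 0, 0], "linear": [0, -1, 0], "fingers": 0},
])

```text
t: 3.15
tcp_pos: [0.4258, -0.0106, 0.2317]
tcp_rot: [-3.126, 0.316, -0.002]
ft_force: [0.7, -0.4, 0.4]
width: -0.0001
```

Call:
jog_arm([
  {"rot": [0, 0, 0], "linear": [0, -1, 0], "fingers": 0},
  {"rot": [0, 0, 0], "linear": [0, -1, 0], "fingers": 0},
  {"rot": [0, 0, 0], "linear": [0, -0.5, 0], "fingers": 0},
  {"rot": [0, 0, 0], "linear": [0, 0, 0], "fingers": 0},
  {"rot": [0, 0, 0], "linear": [0, 0, 0], "fingers": 0},
])

```text
t: 3.65
tcp_pos: [0.4452, 0.0854, 0.2313]
tcp_rot: [3.125, -0.315, -0.0]
ft_force: [0.1, 0.6, 0.1]
width: -0.0002
```

```bash
cat > w.py <<'E'
from h import *
import sys
s=bot.get_state(); im=bot.capture("wrist"); c=cam("wrist",s)
a=np.radians(-11.5); U=np.array([np.cos(a),np.sin(a)]); V=np.array([-np.sin(a),np.cos(a)])
t=s["tcp_pos"]; print("tcp uv",(t[:2]@U).round(4),(t[:2]@V).round(4),"z",t[2].round(4),"F",s["ft_force"].round(1),"t",s["t"])
for col in HUE:
    for n,p in blobs(im,col,(0,0,512,384),100)[:3]:
        w=np.array([unproj(c,q,0.054)[:2] for q in p]); m=w.mean(0)
        e=np.linalg.svd(w-m,full_matrices=False)[2][0]
        q=w@np.c_[U,V]; print(col,n,p.mean(0).round(),"u %.4f..%.4f v %.4f..%.4f"%(*np.percentile(q[:,0],[2,98]),*np.percentile(q[:,1],[1,99])),"ang",np.degrees(np.arctan2(e[1],e[0])).round(1))
cv2.imwrite("pics/"+sys.argv[1]+".png",im[:,:,::-1])
E
python3 w.py w1
```

```text
tcp uv 0.4193 0.1724 z 0.2313 F [0.1 0.6 0.1] t 3.65
red 1050 [215.  11.] u 0.5528..0.5740 v 0.1892..0.2290 ang -102.8
red 821 [223. 116.] u 0.4674..0.4770 v 0.1642..0.2468 ang 79.4
red 109 [156. 275.] u 0.2891..0.3007 v 0.2781..0.2928 ang -75.0
yellow 1596 [112.  47.] u 0.5280..0.5417 v 0.2609..0.3529 ang 77.8
blue 1489 [330.  44.] u 0.5308..0.5445 v 0.0599..0.1441 ang 79.9
blue 481 [  8. 135.] u 0.4308..0.4797 v 0.4106..0.4329 ang 157.7
blue 246 [ 52. 237.] u 0.3329..0.3508 v 0.3868..0.4058 ang 77.8
```

View pics/w1.png

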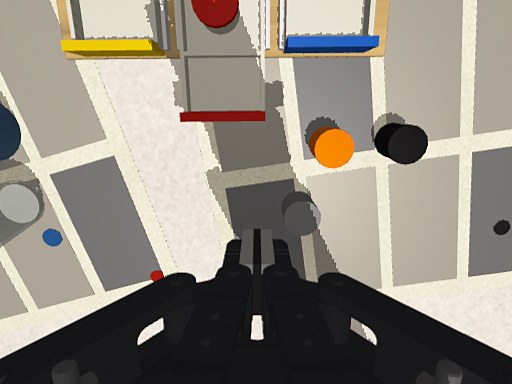

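The wrist view shows the red lip at (223,116), yellow at (112,47) and blue at (330,44). The grey pot at (302,213) is clear of the red lane. Red lip: u front 0.468, v 0.2055. The home front is about 0.534. I'll descend in front of the red lip and push.

Call:
jog_arm([
  {"rot": [0, 0, 0], "linear": [0, -0.83, 0], "fingers": 0},
  {"rot": [0, 0, 0], "linear": [0, 0, 1], "fingers": 0},
  {"rot": [0, 0, 0], "linear": [0, 0, 1], "fingers": 0},
  {"rot": [0, 0, 0], "linear": [0, 0, 1], "fingers": 0},
  {"rot": [0, 0, 0], "linear": [0, 0, 1], "fingers": 0},
  {"rot": [0, 0, 0], "linear": [0, 0, 1], "fingers": 0},
  {"rot": [0, 0, 0], "linear": [0, 0, 0], "fingers": 0},
  {"rot": [0, 0, 0], "linear": [0.35, 0, 0], "fingers": 0},
  {"rot": [0, 0, 0], "linear": [0.35, 0, 0], "fingers": 0},
  {"rot": [0, 0, 0], "linear": [0.15, 0, 0], "fingers": 0},
  {"rot": [0, 0, 0], "linear": [0.15, 0, 0], "fingers": 0},
  {"rot": [0, 0, 0], "linear": [0.15, 0, 0], "fingers": 0},
])

```text
t: 4.9
tcp_pos: [0.4965, 0.1088, 0.0324]
tcp_rot: [3.126, -0.316, -0.001]
ft_force: [-2.0, -0.2, 1.4]
width: -0.0002
```

Call:
jog_arm([
  {"rot": [0, 0, 0], "linear": [0.15, 0, 0], "fingers": 0},
  {"rot": [0, 0, 0], "linear": [0.15, 0, 0], "fingers": 0},
  {"rot": [0, 0, 0], "linear": [0.15, 0, 0], "fingers": 0},
  {"rot": [0, 0, 0], "linear": [0.15, 0, 0], "fingers": 0},
  {"rot": [0, 0, 0], "linear": [0.15, 0, 0], "fingers": 0},
  {"rot": [0, 0, 0], "linear": [0.15, 0, 0], "fingers": 0},
  {"rot": [0, 0, 0], "linear": [0.15, 0, 0], "fingers": 0},
  {"rot": [0, 0, 0], "linear": [0.15, 0, 0], "fingers": 0},
  {"rot": [0, 0, 0], "linear": [0.05, 0, 0], "fingers": 0},
  {"rot": [0, 0, 0], "linear": [0, 0, 0], "fingers": 0},
])

```text
t: 5.9
tcp_pos: [0.547, 0.0987, 0.0313]
tcp_rot: [3.126, -0.316, 0.002]
ft_force: [-0.2, -0.6, -0.2]
width: -0.0001
```

Call:
jog_arm([
  {"rot": [0, 0, 0], "linear": [0.04, 0, 0], "fingers": 0},
  {"rot": [0, 0, 0], "linear": [0.04, 0, 0], "fingers": 0},
  {"rot": [0, 0, 0], "linear": [0.04, 0, 0], "fingers": 0},
])

```text
t: 6.2
tcp_pos: [0.5504, 0.0979, 0.0313]
tcp_rot: [3.125, -0.316, -0.001]
ft_force: [-2.3, -0.6, 0.6]
width: -0.0
```

Call:
jog_arm([
  {"rot": [0, 0, 0], "linear": [0.04, 0, 0], "fingers": 0},
  {"rot": [0, 0, 0], "linear": [0.04, 0, 0], "fingers": 0},
])

```text
t: 6.4
tcp_pos: [0.5538, 0.0973, 0.0313]
tcp_rot: [3.125, -0.316, -0.001]
ft_force: [-1.1, -0.5, 0.9]
width: -0.0001
```

Call:
jog_arm([
  {"rot": [0, 0, 0], "linear": [0.03, 0, 0], "fingers": 0},
  {"rot": [0, 0, 0], "linear": [0.03, 0, 0], "fingers": 0},
])

```text
t: 6.6
tcp_pos: [0.5563, 0.0968, 0.0313]
tcp_rot: [3.125, -0.316, -0.0]
ft_force: [-1.2, -0.7, -0.3]
width: -0.0001
```

Call:
jog_arm([
  {"rot": [0, 0, 0], "linear": [0.03, 0, 0], "fingers": 0},
  {"rot": [0, 0, 0], "linear": [0.03, 0, 0], "fingers": 0},
])

```text
t: 6.8
tcp_pos: [0.5586, 0.0963, 0.0313]
tcp_rot: [3.125, -0.316, -0.0]
ft_force: [-2.1, -0.3, 0.5]
width: -0.0003
```

Call:
jog_arm([
  {"rot": [0, 0, 0], "linear": [0.03, 0, 0], "fingers": 0},
  {"rot": [0, 0, 0], "linear": [0.03, 0, 0], "fingers": 0},
])

```text
t: 7.0
tcp_pos: [0.5587, 0.0963, 0.0312]
tcp_rot: [3.125, -0.315, -0.007]
ft_force: [-7.6, 0.5, 7.3]
width: -0.0001
```

The red tray hit its firm home stop: there was no more motion and the force rose. One last nudge, then I'll back off, lift and shift over yellow.

Call:
jog_arm([
  {"rot": [0, 0, 0], "linear": [0.03, 0, 0], "fingers": 0},
  {"rot": [0, 0, 0], "linear": [-0.3, 0, 0], "fingers": 0},
  {"rot": [0, 0, 0], "linear": [-0.5, 0, 0], "fingers": 0},
  {"rot": [0, 0, 0], "linear": [0, 0, -1], "fingers": 0},
  {"rot": [0, 0, 0], "linear": [0, 0, -1], "fingers": 0},
  {"rot": [0, 0, 0], "linear": [0, -0.6, -1], "fingers": 0},
  {"rot": [0, 0, 0], "linear": [0, -1, -0.5], "fingers": 0},
  {"rot": [0, 0, 0], "linear": [0, -1, 0], "fingers": 0},
  {"rot": [0, 0, 0], "linear": [0, 0, 0], "fingers": 0},
  {"rot": [0, 0, 0], "linear": [0, 0, 0], "fingers": 0},
])

```text
t: 8.0
tcp_pos: [0.5521, 0.2055, 0.1714]
tcp_rot: [-3.125, 0.312, -0.002]
ft_force: [-0.9, -0.6, -0.1]
width: 0.0001
```

```bash
python3 w.py w2
```

```text
tcp uv 0.5 0.3115 z 0.1714 F [-0.9 -0.6 -0.1] t 8.0
red 1521 [382. 132.] u 0.5388..0.5494 v 0.1642..0.2542 ang 78.4
red 1139 [395.  10.] u 0.6240..0.6393 v 0.1880..0.2285 ang -99.7
red 378 [ 23. 241.] u 0.4352..0.4587 v 0.4920..0.5429 ang 101.8
yellow 1492 [257. 138.] u 0.5328..0.5443 v 0.2696..0.3522 ang 79.1
yellow 881 [263.   9.] u 0.6258..0.6390 v 0.2886..0.3240 ang -101.3
blue 5156 [ 66. 237.] u 0.3938..0.4966 v 0.4279..0.5427 ang 124.0
blue 919 [479. 135.] u 0.5358..0.5472 v 0.1031..0.1610 ang 78.6
blue 144 [154. 326.] u 0.3504..0.3633 v 0.4026..0.4189 ang 113.3
```

View pics/w2.png

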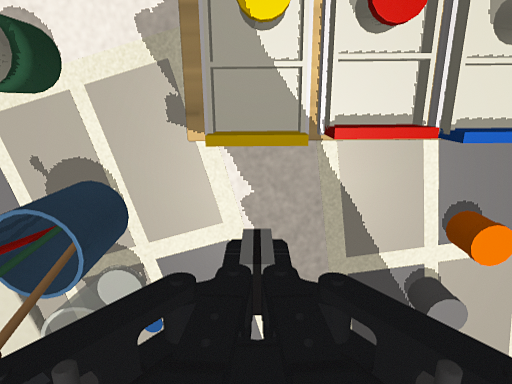

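This view shows the red lip at (382,132) back in line with its neighbours, and the yellow lip at (257,138) with its empty pocket behind it at (257,100). Blue is unmoved at (479,135), and the mug and pots are undisturbed. Yellow pocket centre: u about 0.571, v 0.311. Now I'll go over the lip and down.

Call:
jog_arm([
  {"rot": [0, 0, 0], "linear": [0.9, 0, 0], "fingers": 0},
  {"rot": [0, 0, 0], "linear": [0.86, 0, 0], "fingers": 0},
  {"rot": [0, 0, 0], "linear": [0, 0, 0.8], "fingers": 0},
  {"rot": [0, 0, 0], "linear": [0, 0, 0.8], "fingers": 0},
  {"rot": [0, 0, 0], "linear": [0, 0, 0.6], "fingers": 0},
  {"rot": [0, 0, 0], "linear": [0, 0, 0], "fingers": 0},
])

```text
t: 8.65
tcp_pos: [0.6179, 0.1869, 0.0794]
tcp_rot: [3.121, -0.319, -0.011]
ft_force: [-1.3, 0.5, -0.7]
width: -0.0
```

Call:
jog_arm([
  {"rot": [0, 0, 0], "linear": [0, -0.1, 0.4], "fingers": 0},
  {"rot": [0, 0, 0], "linear": [0, 0, 0.4], "fingers": 0},
  {"rot": [0, 0, 0], "linear": [0, 0, 0.4], "fingers": 0},
  {"rot": [0, 0, 0], "linear": [0, 0, 0], "fingers": 0},
])

```text
t: 9.05
tcp_pos: [0.6196, 0.1933, 0.0329]
tcp_rot: [3.124, -0.315, -0.006]
ft_force: [0.0, 0.1, 0.1]
width: 0.0001
```

Call:
jog_arm([
  {"rot": [0, 0, 0], "linear": [-0.1, 0, 0], "fingers": 0},
  {"rot": [0, 0, 0], "linear": [-0.1, 0, 0], "fingers": 0},
  {"rot": [0, 0, 0], "linear": [-0.06, 0, 0], "fingers": 0},
  {"rot": [0, 0, 0], "linear": [-0.06, 0, 0], "fingers": 0},
  {"rot": [0, 0, 0], "linear": [-0.06, 0, 0], "fingers": 0},
  {"rot": [0, 0, 0], "linear": [-0.08, 0, 0], "fingers": 0},
  {"rot": [0, 0, 0], "linear": [-0.1, 0, 0], "fingers": 0},
  {"rot": [0, 0, 0], "linear": [-0.12, 0, 0], "fingers": 0},
  {"rot": [0, 0, 0], "linear": [-0.12, 0, 0], "fingers": 0},
  {"rot": [0, 0, 0], "linear": [-0.12, 0, 0], "fingers": 0},
  {"rot": [0, 0, 0], "linear": [-0.12, 0, 0], "fingers": 0},
  {"rot": [0, 0, 0], "linear": [-0.12, 0, 0], "fingers": 0},
])

```text
t: 10.25
tcp_pos: [0.5755, 0.2032, 0.0354]
tcp_rot: [3.126, -0.316, 0.0]
ft_force: [1.3, -1.8, 2.0]
width: -0.0001
```

Call:
jog_arm([
  {"rot": [0, 0, 0], "linear": [-0.12, 0, 0], "fingers": 0},
  {"rot": [0, 0, 0], "linear": [-0.12, 0, 0], "fingers": 0},
  {"rot": [0, 0, 0], "linear": [-0.12, 0, 0], "fingers": 0},
  {"rot": [0, 0, 0], "linear": [-0.12, 0, 0], "fingers": 0},
  {"rot": [0, 0, 0], "linear": [-0.12, 0, 0], "fingers": 0},
  {"rot": [0, 0, 0], "linear": [-0.12, 0, 0], "fingers": 0},
  {"rot": [0, 0, 0], "linear": [-0.12, 0, 0], "fingers": 0},
  {"rot": [0, 0, 0], "linear": [-0.12, 0, 0], "fingers": 0},
  {"rot": [0, 0, 0], "linear": [-0.12, 0, 0], "fingers": 0},
  {"rot": [0, 0, 0], "linear": [-0.12, 0, 0], "fingers": 0},
])

```text
t: 11.25
tcp_pos: [0.5284, 0.2128, 0.0352]
tcp_rot: [3.125, -0.316, -0.0]
ft_force: [1.9, -2.2, -0.3]
width: 0.0001
```

Call:
jog_arm([
  {"rot": [0, 0, 0], "linear": [-0.1, 0, 0], "fingers": 0},
  {"rot": [0, 0, 0], "linear": [-0.08, 0, 0], "fingers": 0},
  {"rot": [0, 0, 0], "linear": [-0.06, 0, 0], "fingers": 0},
  {"rot": [0, 0, 0], "linear": [-0.04, 0, 0], "fingers": 0},
])

```text
t: 11.65
tcp_pos: [0.5176, 0.2151, 0.0353]
tcp_rot: [3.126, -0.315, -0.0]
ft_force: [1.5, -1.3, -0.7]
width: -0.0
```

Call:
jog_arm([
  {"rot": [0, 0, 0], "linear": [-0.04, 0, 0], "fingers": 0},
  {"rot": [0, 0, 0], "linear": [-0.04, 0, 0], "fingers": 0},
  {"rot": [0, 0, 0], "linear": [-0.04, 0, 0], "fingers": 0},
])

```text
t: 11.95
tcp_pos: [0.5131, 0.216, 0.0353]
tcp_rot: [-3.126, 0.316, -0.0]
ft_force: [1.2, -2.3, -1.1]
width: -0.0002
```

Call:
jog_arm([
  {"rot": [0, 0, 0], "linear": [-0.03, 0, 0], "fingers": 0},
  {"rot": [0, 0, 0], "linear": [-0.03, 0, 0], "fingers": 0},
  {"rot": [0, 0, 0], "linear": [-0.03, 0, 0], "fingers": 0},
])

```text
t: 12.25
tcp_pos: [0.5116, 0.2164, 0.0354]
tcp_rot: [-3.125, 0.317, -0.006]
ft_force: [6.8, -4.2, -6.0]
width: 0.0004
```

Call:
jog_arm([
  {"rot": [0, 0, 0], "linear": [-0.03, 0, 0], "fingers": 0},
  {"rot": [0, 0, 0], "linear": [-0.03, 0, 0], "fingers": 0},
])

```text
t: 12.45
tcp_pos: [0.5117, 0.2164, 0.0355]
tcp_rot: [-3.124, 0.318, -0.012]
ft_force: [10.4, -4.3, -9.0]
width: 0.0002
```

The tray stopped moving and the force climbed to about 10 N, so it's at its outer stop. I'll ease into mid-pocket, lift out clear, and look.

Call:
jog_arm([
  {"rot": [0, 0, 0], "linear": [0.15, 0, 0], "fingers": 0},
  {"rot": [0, 0, 0], "linear": [0.25, 0, 0], "fingers": 0},
  {"rot": [0, 0, 0], "linear": [0, 0, 0], "fingers": 0},
  {"rot": [0, 0, 0], "linear": [0, 0, -0.5], "fingers": 0},
  {"rot": [0, 0, 0], "linear": [0, 0, -1], "fingers": 0},
  {"rot": [0, 0, 0], "linear": [0, 0, -1], "fingers": 0},
  {"rot": [0, 0, 0], "linear": [0, 0, -1], "fingers": 0},
  {"rot": [0, 0, 0], "linear": [-0.5, 1, -1], "fingers": 0},
  {"rot": [0, 0, 0], "linear": [-1, 0.5, 0], "fingers": 0},
  {"rot": [0, 0, 0], "linear": [-0.5, 1, 0], "fingers": 0},
  {"rot": [0, 0, 0], "linear": [-0.3, 0, 0], "fingers": 0},
  {"rot": [0, 0, 0], "linear": [0, 0, 0], "fingers": 0},
])

```text
t: 13.65
tcp_pos: [0.4155, 0.1403, 0.2089]
tcp_rot: [-3.125, 0.315, 0.002]
ft_force: [1.0, 0.8, -0.1]
width: 0.0002
```

```bash
python3 w.py w3; python3 - <<'E'
from h import *
im=bot.capture("top"); c=cam("top")
a=np.radians(-11.5); M=np.c_[[np.cos(a),np.sin(a)],[-np.sin(a),np.cos(a)]]
for col in HUE:
    for n,p in blobs(im,col,(145,125,275,230),20)[:2]:
        w=np.array([unproj(c,q,0.054)[:2] for q in p])@M; print(col,n,p.mean(0).round(1),w.mean(0).round(4),np.ptp(w,0).round(3))
cv2.imwrite("pics/c2.png",cv2.resize(im[110:270,110:310,::-1],(750,600),interpolation=cv2.INTER_CUBIC))
E
```

```text
tcp uv 0.3792 0.2203 z 0.2089 F [ 1.   0.8 -0.1] t 13.65
red 310 [211. 266.] u 0.2674..0.2885 v 0.2567..0.2778 ang 134.4
red 153 [188. 256.] u 0.2839..0.2977 v 0.2836..0.2982 ang 73.4
yellow 1011 [158. 106.] u 0.4375..0.4463 v 0.2637..0.3523 ang 78.9
blue 1528 [18. 96.] u 0.4230..0.4800 v 0.4151..0.4554 ang 154.1
blue 307 [379.   1.] u 0.5255..0.5277 v 0.0771..0.1512 ang -101.0
blue 300 [ 75. 213.] u 0.3287..0.3468 v 0.3915..0.4107 ang 92.5
red 124 [213.7 155.8] [0.6439 0.2111] [0.04  0.038]
red 88 [208.7 186.3] [0.5433 0.2078] [0.012 0.081]
yellow 143 [179.5 178.1] [0.5513 0.3064] [0.042 0.044]
yellow 77 [170.6 210.2] [0.4437 0.314 ] [0.011 0.083]
blue 119 [248.6 165.2] [0.6354 0.0935] [0.04  0.038]
blue 69 [240.2 193.3] [0.5404 0.1028] [0.009 0.077]
```

View pics/w3.png

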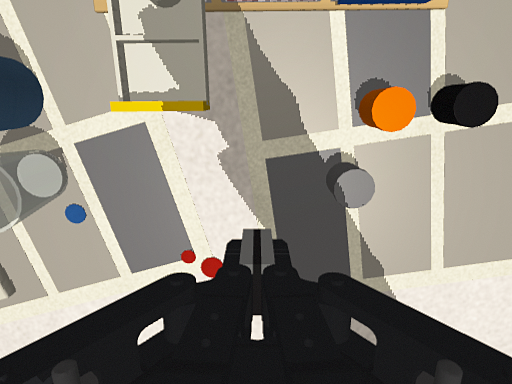

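View pics/c2.png

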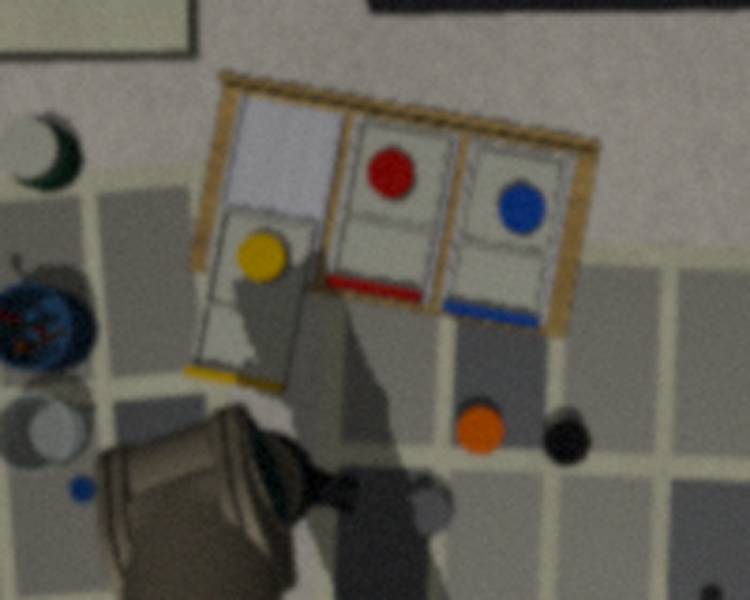

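Both pictures agree. Red is home at (375,288) in the crop, yellow is out at its stop at (235,378), and blue is unchanged at (490,312). All pots are standing, the loose ones are unmoved, and the gripper is clear. Finger contact positions give a travel of about 101 mm against the nominal 100 mm. I'm handing in.

```bash
python3 -c "
from plant import bot
print(bot.finish_job())"
```

```text
the job is handed in; nothing more can be done
None
```

I pushed the red tray home, then hooked a shut fingertip behind the yellow lip and drew that tray out to its stop. The job was handed in at about 14 s on the robot's clock; no verdict was reported.

- **Red tray:** the push ended at a firm stop, with no more motion and about 8 N in the push direction. Nothing touched it afterwards.
- **Yellow tray:** the pull also ended at a firm stop, with about 10 N in the pull direction. Finger contact positions put it about 101 mm from home, assuming an 11 mm fingertip half-depth, against a nominal 100 mm.
- **Everything else:** in the last pictures the blue tray was unmoved, the pots stood in their trays, and the loose pots, mug and cup were undisturbed. The gripper was clear of everything.

**Small disagreements:** the pictures put the yellow tray's travel at only 95–98 mm. They also show the red lip about 3–4 mm farther back than a line through its neighbours. Both could be picture error or trays that started slightly out, so I relied on the firm stops.

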